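# Index the crate slide one notch and fold in the crate's bails

## Task

Move the crate of cuttings on its indexing slide exactly one notch towards the end where the stack of empty crates stands: pull the spring index knob fully up so that the carriage is free and not forced, slide it, and let the knob drop fully home in the next notch. Then swing both of the crate's bail arms in, flat down across its top, so that the next crate can be stacked on it. Let go of everything at the end, and do not disturb the things standing around.

Things in the scene. Friction and masses are not known exactly. Their poses are not given: they have to be found in the camera images.
- slide: Fixed base: two aluminium rails 500 mm long along its y. Origin on the bench midway along them; x points roughly away from the robot, z up. A low notched steel index bar (330 mm long, 34 wide, top 22 mm above the bench) runs along y at x = -130 mm: five slots 50 mm apart at y = -100, -50, 0, 50, 100 mm, each 12 mm wide, 14 mm deep.
- carriage (a joint): Position of the carriage along the slide's +y, in m: 0 = middle slot (where it starts), +0.05 or -0.05 = one notch on; end stops at +-0.104. It slides with about 2.5 N of friction; locked (1.5 mm play either way) while the knob's pin is in a slot.
- knob (a joint): Lift of the index knob in m: 0 = pin fully home in a slot, 0.014 = pin just clear of (or resting on top of) the index bar, 0.020 = end stop. A spring pushes it down with 5 N at 0 and 8 N at 0.020. The 9 mm pin has a round nose and drops into a slot by itself when it is over it and let go.
- knob_grip (a point): On the axis of the black upright index knob, at the height to grip it (90 mm above the bench when home): grip 26 mm in diameter, from 14 mm below to 10 mm above this point, under a cap 36 mm wide, 7 mm thick. A 22 mm wide housing tops out 22 mm below this point. It stands on the carriage's tongue, 130 mm from the crate's middle towards the robot (slide x = -130 mm), and travels with it.
- crate_mid (a point): Centre of the open top of the blue perforated crate fixed on the carriage, at rim height (104 mm above the bench). Crate 230 mm along the slide's y, 140 mm along x, 70 mm deep, walls 6 mm; only low cuttings on its floor. Axes as the slide's.
- bail_left (a joint): Angle of the bail arm at the crate's +y end, rad: 0 = swung out level beyond the end of the crate, 1.57 = upright, 3.14 = swung in, flat across the crate's top (end stop). It stays where it is left (stiff hinge, about 1.5 N at the bar).
- bail_right (a joint): Same for the bail arm at the -y end: 0 = swung out level beyond that end, 3.14 = swung in, flat across the crate's top.
- bail_left_pivot (a point): Middle of the left bail's hinge axis (parallel to the slide's x), 95 mm along +y from the crate's middle and 111 mm above the bench; travels with the carriage.
- bail_right_pivot (a point): Middle of the right bail's hinge axis (parallel to the slide's x), 95 mm along -y from the crate's middle and 111 mm above the bench; travels with the carriage.
- bail_left_bar (a point): Middle of the left bail's cross bar, 55 mm from its hinge axis: a steel wire U, 154 mm wide, with a black sleeve 13 mm in diameter and 70 mm long (along the slide's x) centred here, to be gripped.
- bail_right_bar (a point): Middle of the right bail's cross bar, 55 mm from its hinge axis: same wire U and black sleeve, 13 mm in diameter, 70 mm long along the slide's x.
- crate_stack: Stack of two nested empty blue crates of the same kind, standing fixed on the bench beyond one end of the slide (about 430 mm from its middle): 140 mm along its y by 230 mm along its x, about 115 mm tall with bails swung out. Origin under its centre. The carriage is to go towards it.
- flowerpot: Empty terracotta flowerpot, 104 mm across, 95 mm tall, loose, beyond the other end of the slide. Origin under its centre. Leave it alone.
- powder_jar: White plastic bottle 50 mm across, 100 mm tall, loose, standing beyond the slide. Origin under its centre. Leave it alone.
- lid_cup: Small white bowl 70 mm across, 50 mm tall, loose, beyond the slide. Origin under its centre. Leave it alone.

How it is judged:
By the outcome, as a careful person would: the job done as asked, in the order asked, and still so for the second after the job is handed in, with the robot touching nothing.
It also fails if it takes over 54 s, if anything falls off the work surface, if the arm or the gripper's body presses on something with over 40 N, if the wrist force passes 120 N, or if a joint passes its speed limit or range.

## Robot

A 6-joint arm with a two-finger parallel gripper is mounted at the origin on the work surface. World frame = base frame: x ahead of the robot, y to its left, z up, the work surface at z = 0. Lengths are in m, angles in rad, forces in N, time in s.
With the tool pointing down it reaches from about 0.25 to 0.775 m from the base axis. Payload 4 kg.
Tool frame: the origin (TCP) lies where the fingers leave the gripper's body, on its centre line; the fingertips stand 97 mm ahead of it and the grasp point (between the pads) lies 78 mm ahead of it; z points along the fingers, x is the direction in which the jaws open and shut, and the axes are right-handed (so a half turn about z gives the same grasp; the last joint's range is limited). The gripper opens to 94 mm and grips with 3 to 60 N. Pads are 16 mm wide; open, the fingers measure 119 mm over their backs; the gripper's body (75 mm by 177 mm) begins 78 mm behind the grasp point.
Start: joints at [1.097, 0.087, 1.371, -0, 1.684, -0.103], TCP at [0.199, 0.513, 0.303] pointing down, gripper open.
Joint ranges: [-3.1, 3.1], [-0.76, 2.03], [0.27, 2.55], [-1.08, 4.22], [0.17, 2.65], [-2.57, 2.57]. Speed limits (rad/s): [2.79, 2.79, 3.14, 3.14, 3.14, 3.14].

## Interface

Orientations are given as [roll, pitch, yaw] about the fixed x, y, z axes, in that order (R = Rz(yaw) Ry(pitch) Rx(roll)).
In Python, from bench import * gives the robot as it stands.
- The arm moves only by the tool jog_arm, never from a script. Its argument "moves" is a list of rows, each a list of 7 numbers: the turn, a rotation vector about the world's x, y, z in rad, then the shift along the world's x, y, z in mm, then the finger opening in mm, from 0 to 94. In form: [[rx, ry, rz, tx, ty, tz, fingers], ...]. A call has 1 to 12 rows; each row shifts and turns the commanded pose from where the row before left it; what a row does not reach is not made up. A row lasts 1/8 s, in which the tool goes at most 62.5 mm and 10.7 degrees, less where a joint would pass 70% of its speed; a pose out of reach is approached as far as the arm can. A call is refused whole if a number of a shift passes 62.5 or a number of a turn 0.188, either way. A call with a gripper value outside its range is refused whole. The fingers move at their own pace and stop on an object; the grip force is fixed at half the most. Time passes only in rows, so rows that do not move let the fingers close. It gives the time, the measured TCP pose, the force and the opening at its end, in the units of the state.
- get_obs(): the state, without advancing time (a new reading comes with each control period).
- snapshot(name): name is "side" or "top"; returns the picture (480x640x3 uint8, red, green, blue); there is no depth.
- get_calibration(name): a dict with "camera_matrix" (3x3 intrinsics, pixels), "k1" (the pictures are not rectified: a ray, as slopes to the right and down, at radius r is drawn at 1 + k1 r^2 times it, then the intrinsics apply), "R" (3x3) and "t" (3): a world point X has camera coordinates R X + t. Camera axes: x right, y down, z forward; pixel columns grow to the right and rows downward; lengths in m; the calibration is good to about 2 mm. A picture is of the moment at which its call begins. get_calibration takes no time and is no camera call.
- close_job(): hands the job in, once; it reports no verdict.
Trained networks look in the newest picture that a camera, given by its name, has taken for a name from the list of things; names that differ only in an ending like _2 or _b are one class to them, and where a whole thing is asked for, a point or a joint stands for the part that bears it (a point fixed in the world has none). Each returns a list of dicts, best first, with "conf" (0 to 1); they miss things now and then, are a little off and sometimes report something else, mostly with a low value. They report only what shows in the picture. A call takes as long as a camera call.
- look_for(label, camera): "bbox" ([left, top, right, bottom] in pixels, round what is visible of it).
The state is a dict: "time": time; "joint_positions": joint angles; "qvel": joint speeds; "joint_torque": joint torques, N m; "tool_pos": TCP position; "ee_rot": TCP orientation; "wrist_force": force on the tool from outside, world axes, zero at the start; "wrist_torque": the same for the moment, N m; "width": finger opening in m.
Only numpy, scipy, OpenCV 4.12 (cv2) and the standard library are available. Lean on these libraries where they do the work, as an engineer would, in place of code of your own. Each camera call takes 0.05 s, during which the arm holds its last target.

## Working session

There is one attempt and no reset: what is moved stays moved. The work goes in short steps, Python scripts to look and compute and a tool call to move; the robot and the scene stay as the last step left them, time stands still between calls to the robot, and variables do not carry over. Pictures are saved under pics/ and viewed, and the job is handed in when it is done.

Besides the shell and the picture viewer there is one more tool, called after ">>>" in YAML: its name, and indented under it one key for each argument. jog_arm: Moves the arm, as the interface text tells. Its arguments: {"type":"object","properties":{"moves":{"type":"array","items":{"type":"array","items":{"type":"number"}}}},"required":["moves"]}

```bash
ls; mkdir -p pics; python3 - <<'E'
from bench import *
import cv2
o=get_obs();print({k:(v if not hasattr(v,'round') else v) for k,v in o.items()})
for n in("side","top"):
    im=snapshot(n);cv2.imwrite(f"pics/{n}0.png",im[:,:,::-1]);print(get_calibration(n))
    for l in ["knob_grip","crate_mid","bail_left_bar","bail_right_bar","crate_stack","flowerpot","slide"]:
        print(n,l,[(r['conf'],r['bbox']) for r in look_for(l,n)][:3])
E
```

```text
pics
{'time': 0.0, 'joint_positions': array([ 1.09689163e+00,  8.79571474e-02,  1.37222033e+00,  1.10093388e-05,
        1.68355489e+00, -1.03099164e-01]), 'qvel': array([-4.24874195e-04, -2.06019307e-04,  2.00784779e-03,  6.82352421e-05,
       -5.46046565e-04, -6.97729554e-04]), 'joint_torque': array([-2.66523653e-03, -3.40184498e+01, -3.02422893e+01,  7.14936526e-02,
        3.32705432e-02, -1.88491445e-04]), 'tool_pos': array([0.19915753, 0.512336  , 0.30151996]), 'ee_rot': array([-3.14136156e+00,  2.12722217e-03,  1.19999227e+00]), 'wrist_force': array([ 0.48570358, -0.22729896,  0.13256215]), 'wrist_torque': array([-0.01590792, -0.03206046,  0.01706818]), 'width': 0.09374632429568149}
{'camera_matrix': array([[484.05382163,   0.        , 319.04731203],
       [  0.        , 484.05382163, 239.8849486 ],
       [  0.        ,   0.        ,   1.        ]]), 'k1': 0.044315822563936305, 'R': array([[ 0.96745628, -0.25276974, -0.01165332],
       [-0.16275718, -0.58635639, -0.79353405],
       [ 0.1937484 ,  0.76960616, -0.60841426]]), 't': array([-0.61285233,  0.17540156,  1.0192600
[... 582 characters left out ...]
   1.        ]]), 'k1': -0.03362195512781151, 'R': array([[ 0.02540719, -0.99957828, -0.01406205],
       [-0.99640184, -0.02418369, -0.08123124],
       [ 0.08085691,  0.01607531, -0.99659608]]), 't': array([0.00475129, 0.60427336, 1.55802837])}
top knob_grip [(0.54, [339.8, 288.6, 354.4, 300.3])]
top crate_mid [(0.69, [296.9, 205.9, 415.9, 304.7])]
top bail_left_bar [(0.71, [295.1, 206.4, 322.9, 272.4]), (0.45, [366.5, 183.8, 388.9, 207.8])]
top bail_right_bar [(0.88, [388.6, 214.6, 415.6, 279.0])]
top crate_stack [(0.86, [158.3, 144.5, 243.2, 271.5])]
top flowerpot [(0.61, [494.6, 248.9, 536.7, 289.3])]
top slide [(0.64, [294.3, 202.8, 323.9, 268.3]), (0.61, [258.8, 203.1, 444.3, 306.0])]
```

View pics/side0.png

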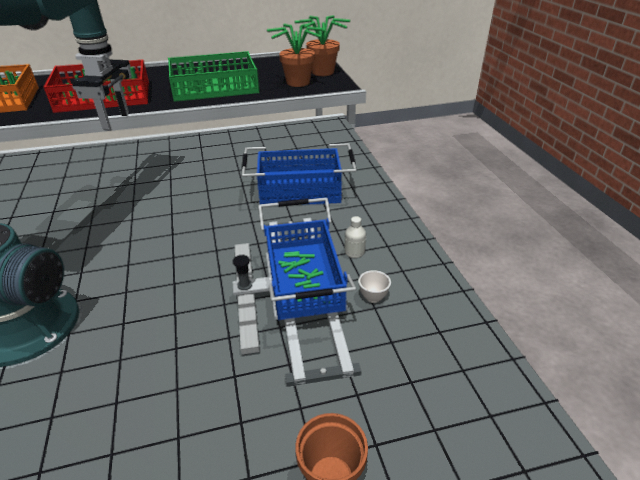

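View pics/top0.png

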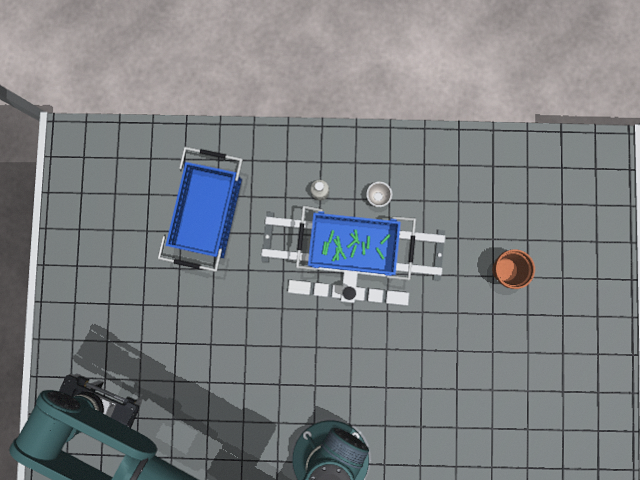

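```bash
python3 - <<'E'
import cv2
a=cv2.imread("pics/top0.png")[180:330,230:460];cv2.imwrite("pics/topz.png",cv2.resize(a,(782,510),interpolation=cv2.INTER_CUBIC))
a=cv2.imread("pics/side0.png")[180:400,200:400];cv2.imwrite("pics/sidez.png",cv2.resize(a,(545,600),interpolation=cv2.INTER_CUBIC))
E
```

```text
(no output)
```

The top picture shows the crate stack on the left, around (205,208), so towards +y. The knob is at about (348,293), the left bail bar at about (303,238) and the right one at about (411,247). The pot is on the right at (515,268). The jar (320,188) and bowl (378,194) stand on the far side.

View pics/topz.png

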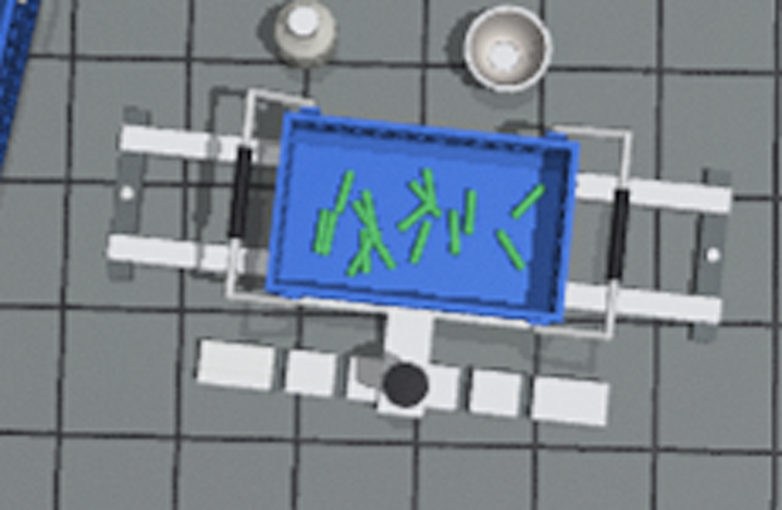

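View pics/sidez.png

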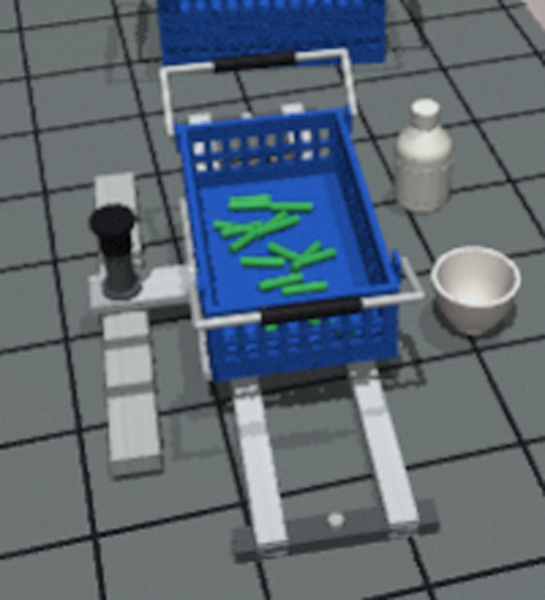

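```bash
cat > fit.py <<'E'
from bench import *
import numpy as np
from scipy.optimize import least_squares
C={n:get_calibration(n) for n in("side","top")}
def proj(n,X):
    c=C[n];p=np.atleast_2d(X)@c["R"].T+c["t"];s=p[:,:2]/p[:,2:];s=s*(1+c["k1"]*(s**2).sum(1,keepdims=True))
    K=c["camera_matrix"];return s*K[0,0]+[K[0,2],K[1,2]]
def pts(p,q=0.):
    x,y,w,aL,aR=p
    L={}
    for i,(sx,sy) in enumerate([(1,1),(1,-1),(-1,-1),(-1,1)]):L[f"c{i}"]=(sx*.07,sy*.115+q,.104)
    L["cap"]=(-.13,q,.107); 
    L["capk"]=(-.13,q,.090)
    for s,a,k in((1,aL,"L"),(-1,aR,"R")):
        yy=s*(.095+.055*np.cos(a))+q;z=.111+.055*np.sin(a)
        L[k+"f"]=(.035,yy,z);L[k+"n"]=(-.035,yy,z);L[k+"wf"]=(.077,yy,z);L[k+"wn"]=(-.077,yy,z);L[k]=(0,yy,z);L[k+"p"]=(0,s*.095+q,.111)
    for i,(a,b) in enumerate([(1,1),(-1,1),(1,-1),(-1,-1)]):L[f"b{i}"]=(-.13+a*.017,b*.165,.022)
    c,s_=np.cos(w),np.sin(w);R=np.array([[c,-s_,0],[s_,c,0],[0,0,1]])
    return {k:R@np.array(v)+[x,y,0] for k,v in L.items()}
def fit(obs,x0,q=0.,fix=None):
    def r(p):
        P=pts(p,q);return np.concatenate([proj(n,P[k])[0]-uv for (n,k),uv in obs.items()])
    return least_squares(r,x0,loss="soft_l1"),r
def unz(d,off,f):return np.array(d)/f+off
E
python3 - <<'E'
from fit import *
T={"c0":(287,113),"c1":(578,142),"c2":(562,325),"c3":(267,293),"cap":(405,384),"Lf":(243,147),"Ln":(235,238),"Rf":(622,188),"Rn":(616,282),"b0":(200,340),"b1":(197,380),"b2":(608,382),"b3":(606,425)}
S={"c3":(180,128),"c0":(348,112),"c1":(400,285),"c2":(207,325),"cap":(111,216),"Ln":(217,65),"Lf":(295,58),"Rn":(262,312),"Rf":(360,303),"Lwn":(163,70),"Lwf":(349,53)}
obs={("top",k):unz(v,(230,180),3.4) for k,v in T.items()}
obs.update({("side",k):unz(v,(200,180),2.725) for k,v in S.items()})
s,r=fit(obs,[.55,-.05,0,.8,.8]);print(s.x.round(4))
for (k,e) in zip(obs,r(s.x).reshape(-1,2).round(1)):print(k,e)
P=pts(s.x)
for k in("capk","L","R","Lp","Rp","c0","c1","c2","c3"):print(k,P[k].round(4))
E
```

```text
[ 0.5843 -0.0502 -0.0861  0.5603  0.2655]
('top', 'c0') [ 0.  -1.8]
('top', 'c1') [ 1.4 -0.8]
('top', 'c2') [ 0.7 -1.5]
('top', 'c3') [-0.2 -1.9]
('top', 'cap') [ 0.5 -0.8]
('top', 'Lf') [ 0.6 -1.3]
('top', 'Ln') [-0.2 -1. ]
('top', 'Rf') [ 0.8 -0.5]
('top', 'Rn') [-0.1 -1.2]
('top', 'b0') [ 1.2 -1.2]
('top', 'b1') [ 0.7 -0.7]
('top', 'b2') [ 0.7 -0.2]
('top', 'b3') [-0.  -0.4]
('side', 'c3') [-1.3 -1.8]
('side', 'c0') [-2.9 -2.4]
('side', 'c1') [-1.1  0.3]
('side', 'c2') [-1.5 -5.4]
('side', 'cap') [-0.3 -0.5]
('side', 'Ln') [-1.8  0.3]
('side', 'Lf') [-0.4 -0.2]
('side', 'Rn') [-1.9  0.8]
('side', 'Rf') [-0.7 -0.6]
('side', 'Lwn') [-0.3  0.3]
('side', 'Lwf') [-2.4 -0.2]
capk [ 0.4548 -0.039   0.09  ]
L [0.5964 0.0909 0.1402]
R [ 0.5715 -0.1977  0.1254]
Lp [0.5924 0.0445 0.111 ]
Rp [ 0.5761 -0.1448  0.111 ]
c0 [0.6639 0.0584 0.104 ]
c1 [ 0.6441 -0.1708  0.104 ]
c2 [ 0.5046 -0.1587  0.104 ]
c3 [0.5244 0.0704 0.104 ]
```

>>> jog_arm:
  moves:
    - [0, 0, 0.026, 23, -50, 0, 60]
    - [0, 0, 0.026, 23, -50, 0, 60]
    - [0, 0, 0.026, 23, -50, 0, 60]
    - [0, 0, 0.026, 23, -50, 0, 60]
    - [0, 0, 0.026, 23, -50, 0, 60]
    - [0, 0, 0.026, 23, -50, 0, 60]
    - [0, 0, 0.026, 23, -50, 0, 60]
    - [0, 0, 0.026, 23, -50, 0, 60]
    - [0, 0, 0.026, 23, -50, 0, 60]
    - [0, 0, 0.026, 23, -50, 0, 60]
    - [0, 0, 0.025, 25, -51, 0, 60]
    - [0, 0, 0, 0, 0, -50, 60]

```text
time: 2.3
tool_pos: [0.4575, -0.0422, 0.2561]
ee_rot: [3.132, 0.002, 1.479]
wrist_force: [-0.5, 0.4, -0.4]
width: 0.0601
```

>>> jog_arm:
  moves:
    - [0, 0, 0, 0, 0, -30, 60]
    - [0, 0, 0, 0, 0, 0, 60]
    - [0, 0, 0, 0, 0, 0, 60]

```text
time: 2.68
tool_pos: [0.4549, -0.0384, 0.2243]
ee_rot: [3.139, 0.0, 1.485]
wrist_force: [0.5, 1.0, 1.2]
width: 0.0598
```

```bash
cat > snap.py <<'E'
import sys,cv2
from fit import *
tag,x0,y0,x1,y1,x2,y2,x3,y3=sys.argv[1],*map(int,sys.argv[2:10])
for n,(a,b,c,d) in(("top",(x0,y0,x1,y1)),("side",(x2,y2,x3,y3))):
    im=snapshot(n)[b:d,a:c,::-1];f=min(790/(c-a),590/(d-b));print(n,f)
    cv2.imwrite(f"pics/{n}_{tag}.png",cv2.resize(im,None,fx=f,fy=f,interpolation=cv2.INTER_CUBIC))
o=get_obs();print(o["time"],o["tool_pos"].round(4),o["ee_rot"].round(3),o["wrist_force"].round(1),o["width"])
E
python3 snap.py a 260 180 450 330 180 180 400 360
```

```text
top 3.933333333333333
side 3.2777777777777777
2.775 [ 0.4552 -0.0383  0.2249] [3.138 0.    1.486] [-0.2  0.6  0.2] 0.059834433078604275
```

View pics/side_a.png

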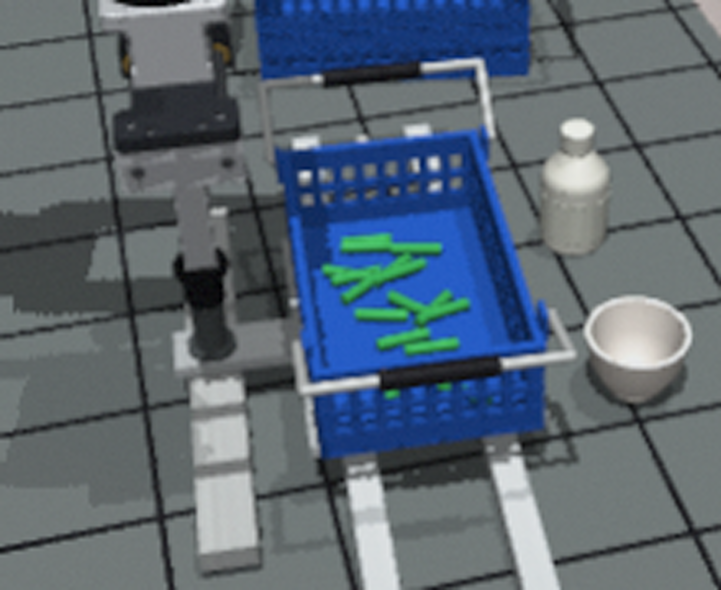

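View pics/top_a.png

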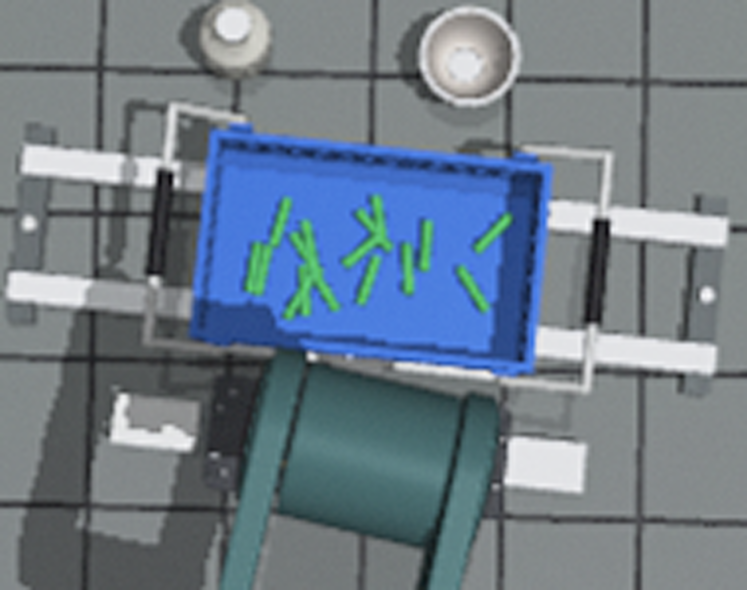

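```bash
python3 - <<'E'
from fit import *
t=np.array([.4552,-.0383,.2249]);d=np.array([np.cos(1.486),np.sin(1.486),0])
for s in(-1,1):
  for w in (.03,.0425):
    print(s,w,[((proj("side",t+s*w*d-[0,0,z])[0]-[180,180])*3.278).round(0) for z in(0,.078,.097)])
print((proj("side",[.4548,-.039,.107])-[180,180])*3.278)
E
```

```text
-1 0.03 [array([178., 133.]), array([193., 238.]), array([197., 262.])]
-1 0.0425 [array([179., 145.]), array([194., 251.]), array([198., 275.])]
1 0.03 [array([175.,  77.]), array([190., 179.]), array([193., 203.])]
1 0.0425 [array([174.,  66.]), array([189., 168.]), array([192., 191.])]
[[198.02872814 258.04367436]]
```

>>> jog_arm:
  moves:
    - [0, 0, 0, -0.5, 0, -30, 60]
    - [0, 0, 0, 0, 0, -27, 60]
    - [0, 0, 0, 0, 0, 0, 60]
    - [0, 0, 0, 0, 0, 0, 35]
    - [0, 0, 0, 0, 0, 0, 20]
    - [0, 0, 0, 0, 0, 0, 20]
    - [0, 0, 0, 0, 0, 0, 20]

```text
time: 3.65
tool_pos: [0.4545, -0.0384, 0.167]
ee_rot: [3.139, -0.0, 1.485]
wrist_force: [0.4, 0.4, 4.4]
width: 0.0347
```

```bash
python3 snap.py b 260 180 450 330 180 180 400 360
```

```text
top 3.933333333333333
side 3.2777777777777777
3.75 [ 0.4545 -0.0384  0.167 ] [ 3.139 -0.     1.485] [-0.4  1.6  5.8] 0.03481353928106554
```

View pics/side_b.png

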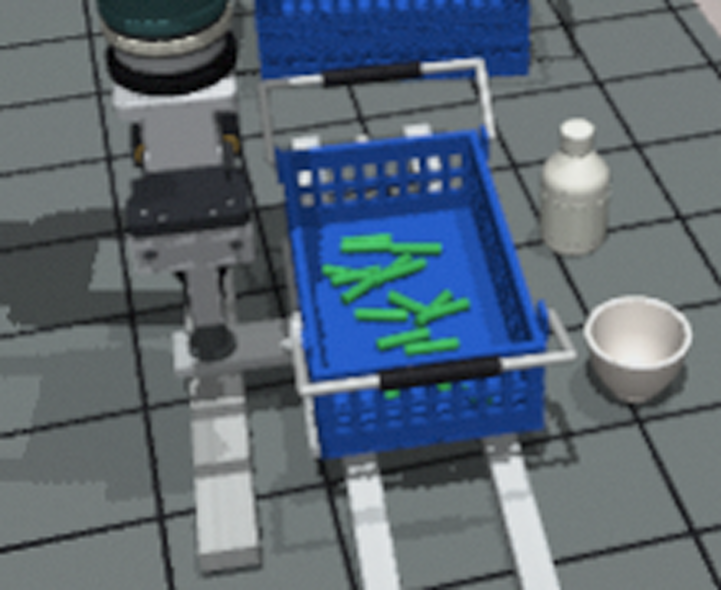

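The jaws stopped at 34.8 mm, which is the 36 mm cap and not the 26 mm grip. I'll open, go lower and close again.

>>> jog_arm:
  moves:
    - [0, 0, 0, 0, 0, 0, 50]
    - [0, 0, 0, 0, 0, 0, 50]
    - [0, 0, 0, 0, 0, -5, 50]
    - [0, 0, 0, 0, 0, 0, 50]
    - [0, 0, 0, 0, 0, 0, 20]
    - [0, 0, 0, 0, 0, 0, 20]
    - [0, 0, 0, 0, 0, 0, 20]
    - [0, 0, 0, 0, 0, 0, 20]

```text
time: 4.75
tool_pos: [0.4538, -0.0383, 0.1607]
ee_rot: [3.142, -0.0, 1.485]
wrist_force: [0.2, 1.0, 0.0]
width: 0.0348
```

```bash
python3 snap.py c 300 240 400 320 205 215 285 275
```

```text
top 7.375
side 9.833333333333334
4.85 [ 0.4538 -0.0383  0.1607] [ 3.142 -0.     1.485] [ 0.4  0.9 -0.8] 0.03474464554481497
```

View pics/side_c.png

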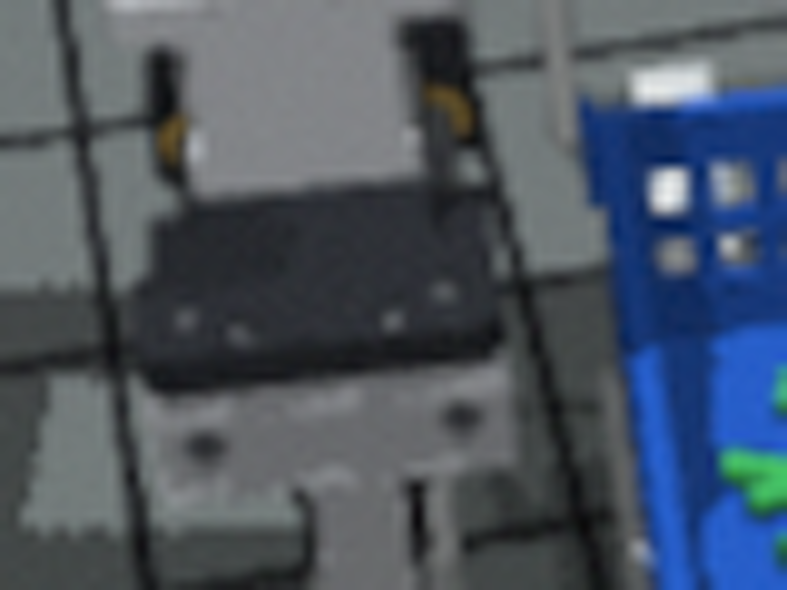

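>>> jog_arm:
  moves:
    - [0, 0, 0, 0, 0, 0, 50]
    - [0, 0, 0, 0, 0, 0, 50]
    - [0, 0, 0, 0.5, 0, 18, 50]
    - [0, 0, 0, 0, 0, 0, 50]
    - [0, 0, 0, 0, 0, 0, 20]
    - [0, 0, 0, 0, 0, 0, 20]
    - [0, 0, 0, 0, 0, 0, 20]
    - [0, 0, 0, 0, 0, 0, 20]

```text
time: 5.85
tool_pos: [0.454, -0.0383, 0.178]
ee_rot: [-3.14, -0.0, 1.485]
wrist_force: [0.4, -0.0, -2.9]
width: 0.0347
```

```bash
python3 snap.py d 300 240 400 320 205 215 285 275
```

```text
top 7.375
side 9.833333333333334
5.95 [ 0.454  -0.0383  0.178 ] [-3.14  -0.     1.485] [ 0.2 -0.5 -3.3] 0.034862429298736064
```

View pics/side_d.png

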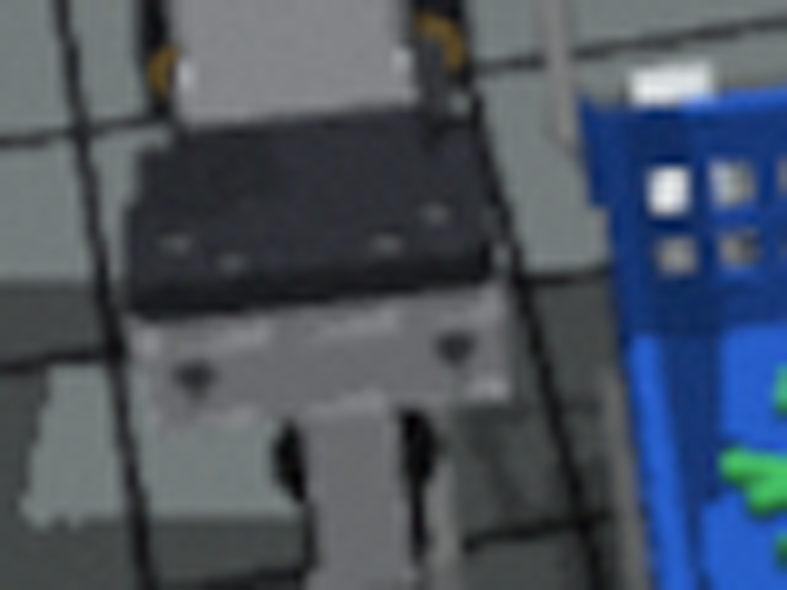

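>>> jog_arm:
  moves:
    - [0, 0, 0, 0, 0, 5, 20]
    - [0, 0, 0, 0, 0, 5, 20]
    - [0, 0, 0, 0, 0, 5, 20]
    - [0, 0, 0, 0, 0, 3, 20]
    - [0, 0, 0, 0, 0, 0, 20]
    - [0, 0, 0, 0, 0, 0, 20]

```text
time: 6.7
tool_pos: [0.454, -0.0383, 0.1963]
ee_rot: [-3.14, -0.0, 1.485]
wrist_force: [-0.0, 0.9, -9.0]
width: 0.0349
```

```bash
python3 snap.py e 300 240 400 320 205 215 285 275
```

```text
top 7.375
side 9.833333333333334
6.8 [ 0.454  -0.0383  0.1963] [-3.14  -0.     1.485] [-0.9  0.1 -8.5] 0.03481343726692066
```

View pics/side_e.png

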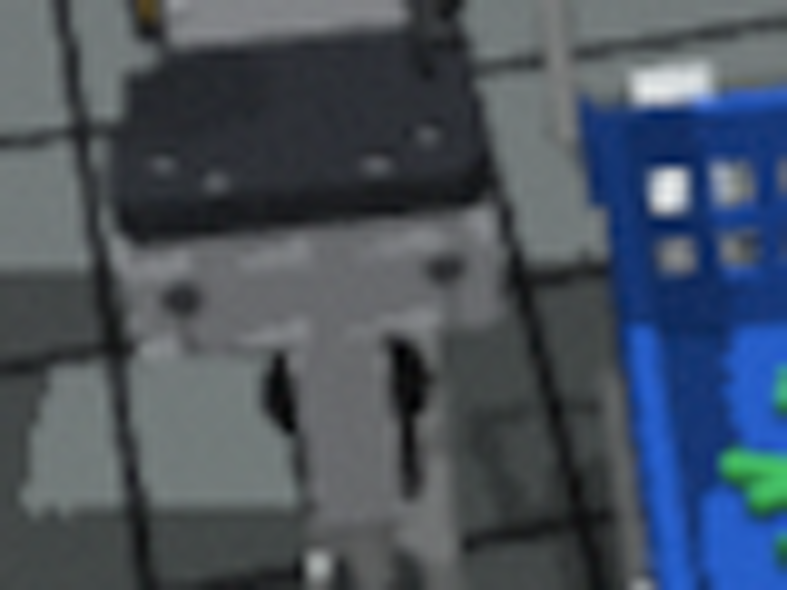

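>>> jog_arm:
  moves:
    - [0, 0, 0, 0.4, 5, 0, 20]
    - [0, 0, 0, 0.9, 10, 0, 20]
    - [0, 0, 0, 0.9, 10, 0, 20]
    - [0, 0, 0, 0.9, 10, 0, 20]
    - [0, 0, 0, 0.8, 10, 0, 20]
    - [0, 0, 0, 0.4, 5, 0, 20]
    - [0, 0, 0, 0, 0, 0, 20]
    - [0, 0, 0, 0, 0, 0, 20]

```text
time: 7.8
tool_pos: [0.4583, 0.0127, 0.1965]
ee_rot: [-3.14, -0.003, 1.485]
wrist_force: [-3.3, 3.3, -8.3]
width: 0.0352
```

```bash
python3 snap.py f 230 180 460 330 200 180 400 400
```

```text
top 3.4347826086956523
side 2.6818181818181817
7.9 [0.4583 0.0123 0.1965] [-3.140e+00 -2.000e-03  1.485e+00] [-4.3  2.8 -8.7] 0.034589550607868204
```

View pics/side_f.png

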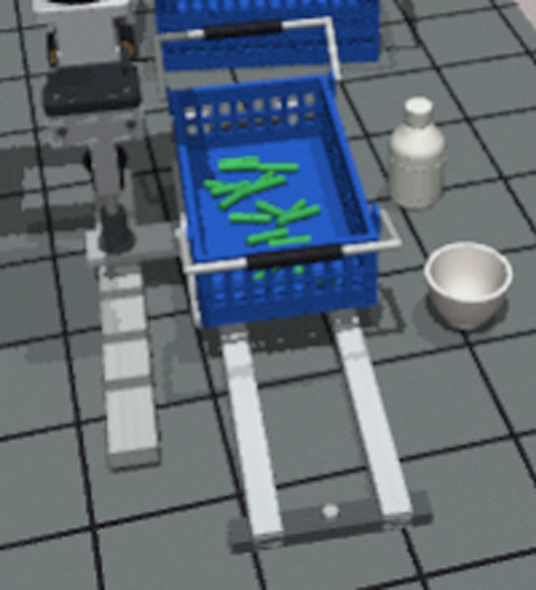

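View pics/top_f.png

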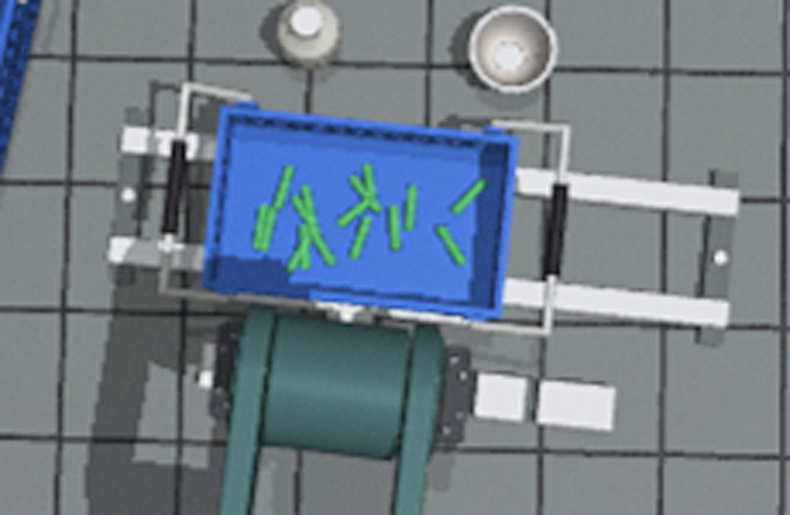

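>>> jog_arm:
  moves:
    - [0, 0, 0, 0, -0.6, -5, 20]
    - [0, 0, 0, 0, 0, -5, 20]
    - [0, 0, 0, 0, 0, -4, 20]
    - [0, 0, 0, 0, 0, 0, 20]

```text
time: 8.4
tool_pos: [0.4582, 0.0114, 0.1826]
ee_rot: [-3.14, -0.001, 1.485]
wrist_force: [-5.0, 3.0, -6.3]
width: 0.0351
```

>>> jog_arm:
  moves:
    - [0, 0, 0, 0, 0, -2, 20]
    - [0, 0, 0, 0, 0, 0, 55]
    - [0, 0, 0, 0, 0, 0, 55]
    - [0, 0, 0, 0, 0, 0, 55]
    - [0, 0, 0, 0, 0, 40, 55]
    - [0, 0, 0, 0, 0, 60, 55]
    - [0, 0, 0, 0, 60, 10, 55]
    - [0, 0, 0, 0, 60, 0, 55]
    - [0, 0, 0, 0, 0, 0, 55]

```text
time: 9.52
tool_pos: [0.4587, 0.1342, 0.2919]
ee_rot: [3.139, -0.002, 1.491]
wrist_force: [0.2, -0.8, 0.1]
width: 0.0552
```

```bash
python3 snap.py g 230 180 460 330 200 180 400 400; python3 - <<'E'
from fit import *
for n in("top","side"):
  for l in ["knob_grip","crate_mid","bail_left_bar","bail_right_bar"]:print(n,l,[(r['conf'],r['bbox']) for r in look_for(l,n)][:2])
E
```

```text
top 3.4347826086956523
side 2.6818181818181817
9.625 [0.4588 0.1313 0.2912] [3.14  0.    1.487] [-0.3  0.4 -1. ] 0.05507996436665768
top knob_grip [(0.44, [322.4, 283.3, 330.8, 297.8])]
top crate_mid [(0.96, [277.9, 203.9, 395.4, 303.5]), (0.32, [277.7, 203.0, 296.9, 267.4])]
top bail_left_bar [(0.62, [276.9, 204.5, 396.0, 301.5])]
top bail_right_bar [(0.56, [367.3, 214.5, 398.9, 279.1]), (0.4, [278.9, 203.4, 395.3, 300.8])]
side knob_grip [(0.63, [230.2, 240.7, 245.4, 260.5])]
side crate_mid [(0.65, [232.8, 184.5, 348.3, 301.8])]
side bail_left_bar [(0.68, [255.6, 183.9, 326.0, 218.4]), (0.6, [231.8, 242.1, 250.3, 261.9])]
side bail_right_bar [(0.39, [293.6, 414.0, 369.0, 478.6])]
```

View pics/side_g.png

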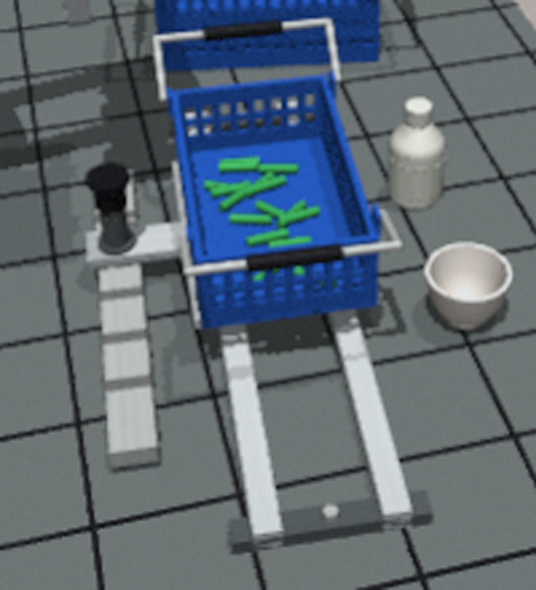

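View pics/top_g.png

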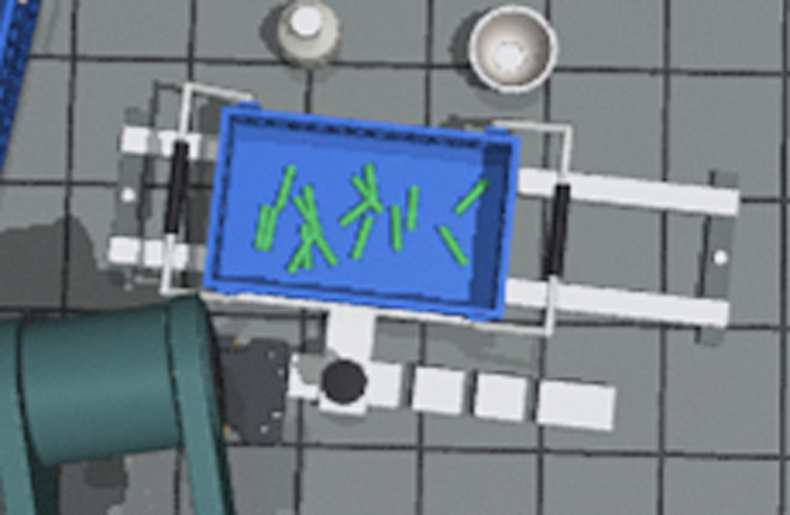

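```bash
python3 - <<'E'
from fit import *
x=[0.5843,-0.0502,-0.0861,.5603,.2655]
ft=3.4348;fs=2.6818
T={"c0":(223,106),"c1":(519,134),"c2":(502,320),"c3":(205,289),"cap":(344,381),"Lf":(181,141),"Ln":(172,234),"Rf":(563,184),"Rn":(554,276),"b2":(614,388),"b3":(612,430)}
S={"c3":(170,93),"c0":(326,78),"cap":(108,176),"Ln":(205,34),"Lf":(281,27),"Rn":(248,262),"Rf":(342,251)}
obs={("top",k):unz(v,(230,180),ft) for k,v in T.items()}
obs.update({("side",k):unz(v,(200,180),fs) for k,v in S.items()})
def r(p):
    P=pts(p[:5],p[5]);return np.concatenate([proj(n,P[k])[0]-uv for (n,k),uv in obs.items()])
s=least_squares(r,x+[.05],loss="soft_l1");print(s.x.round(4))
for (k,e) in zip(obs,r(s.x).reshape(-1,2).round(1)):print(k,e)
p=s.x.copy()
P=pts(p[:5],.05)
for k in("capk","L","R","Lp","Rp"):print(k,P[k].round(4))
for z in(.107,.114,.121):
    q=pts(p[:5],.05)["cap"].copy();q[2]=z;print(z,(proj("side",q)[0]-[200,180])*fs)
E
```

```text
[ 0.5834 -0.0489 -0.0836  0.5777  0.2561  0.0487]
('top', 'c0') [ 0.6 -1. ]
('top', 'c1') [1.3 0.1]
('top', 'c2') [ 0.9 -0.9]
('top', 'c3') [-0.2 -1.5]
('top', 'cap') [ 0.5 -0.5]
('top', 'Lf') [ 0.1 -0.7]
('top', 'Ln') [-0.4 -0.7]
('top', 'Rf') [ 0.6 -0.6]
('top', 'Rn') [ 0.5 -0.4]
('top', 'b2') [ 0.4 -0.6]
('top', 'b3') [-0.3 -0.5]
('side', 'c3') [-0.9 -1.5]
('side', 'c0') [-1. -2.]
('side', 'cap') [-1.3 -1.2]
('side', 'Ln') [-1.4  0. ]
('side', 'Lf') [-0.6 -0.3]
('side', 'Rn') [-1.9  0.2]
('side', 'Rf') [-1.3 -0.1]
capk [0.458  0.0117 0.09  ]
L [0.5994 0.1415 0.141 ]
R [ 0.5752 -0.1468  0.1249]
Lp [0.5955 0.0955 0.111 ]
Rp [ 0.5797 -0.0938  0.111 ]
0.107 [104.37086175 171.79705768]
0.114 [103.3943442  164.95159338]
0.121 [102.40928879 158.05012679]
```

>>> jog_arm:
  moves:
    - [0, 0, 0, 46, 3, 0, 40]
    - [0, 0, 0, 46, 3, 0, 40]
    - [0, 0, 0, 47, 4, 0, 40]
    - [0, 0, 0, 0, 0, -20, 40]
    - [0, 0, 0, 0, 0, 0, 40]
    - [0, 0, 0, 0, 0, 0, 40]

```text
time: 10.78
tool_pos: [0.5975, 0.1408, 0.2714]
ee_rot: [3.141, -0.0, 1.485]
wrist_force: [0.2, -0.4, 0.2]
width: 0.04
```

```bash
python3 snap.py h 230 180 460 330 230 120 370 230
```

```text
top 3.4347826086956523
side 5.363636363636363
10.875 [0.5975 0.1409 0.2723] [ 3.139e+00 -1.000e-03  1.485e+00] [ 0.4 -0.4  0.9] 0.03996111422759435
```

View pics/side_h.png

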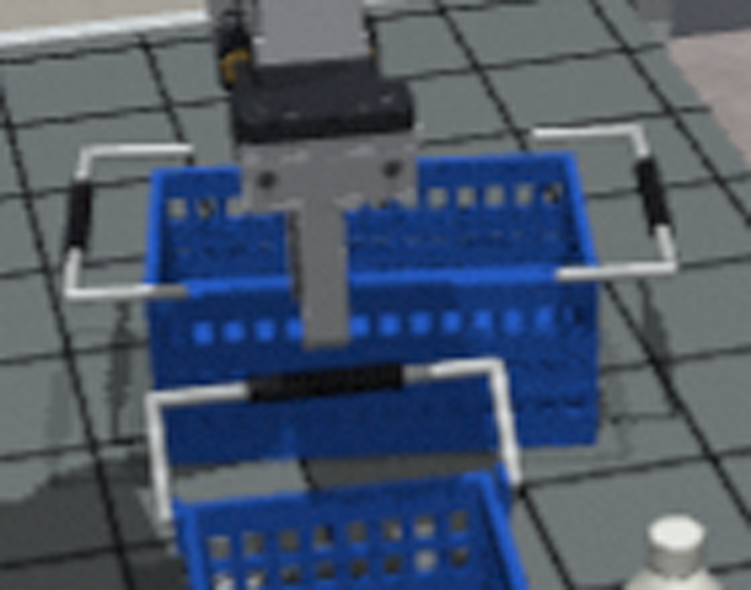

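>>> jog_arm:
  moves:
    - [0, 0, 0, 0, 0, -30, 40]
    - [0, 0, 0, 0, 0, -22, 40]
    - [0, 0, 0, 0, 0, 0, 40]
    - [0, 0, 0, 0, 0, 0, 15]
    - [0, 0, 0, 0, 0, 0, 8]
    - [0, 0, 0, 0, 0, 0, 8]
    - [0, 0, 0, 0, 0, 0, 8]

```text
time: 11.75
tool_pos: [0.598, 0.1408, 0.2197]
ee_rot: [3.14, 0.0, 1.485]
wrist_force: [0.1, -0.9, 2.0]
width: 0.0117
```

```bash
python3 snap.py i 230 180 460 330 230 120 370 230
```

```text
top 3.4347826086956523
side 5.363636363636363
11.85 [0.598  0.1409 0.2196] [ 3.14  -0.     1.485] [ 0.6 -0.1  3.2] 0.012145628572326796
```

View pics/side_i.png

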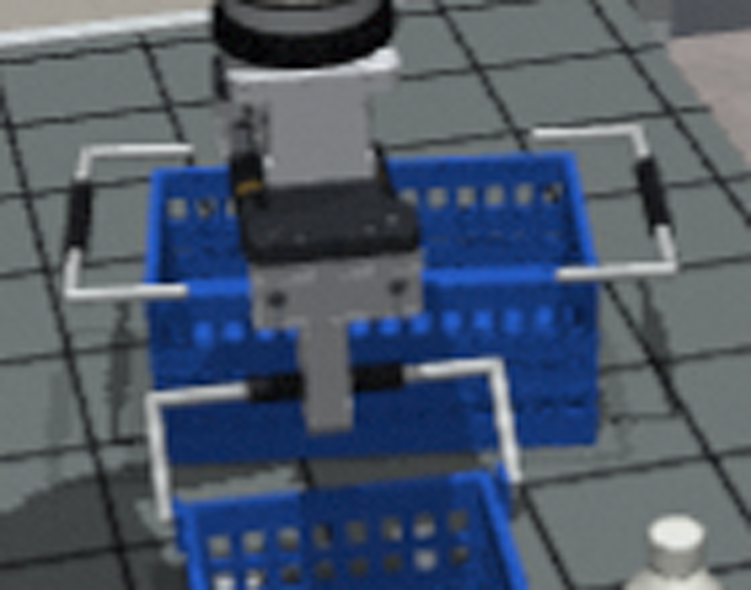

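```bash
python3 - <<'E'
import numpy as np
for a0,s in((.57,1),(.26,-1)):
    a=np.linspace(a0,3.1416,13);d=np.diff(55*np.cos(a))*s;z=np.diff(55*np.sin(a))
    print(np.c_[d*.0848,d*.9964,z].round(1).tolist())
E
```

```text
[[-0.6, -7.3, 9.2], [-0.8, -9.1, 7.4], [-0.9, -10.5, 5.3], [-1.0, -11.4, 2.9], [-1.0, -11.7, 0.4], [-1.0, -11.5, -2.1], [-0.9, -10.8, -4.5], [-0.8, -9.6, -6.7], [-0.7, -8.0, -8.6], [-0.5, -6.0, -10.1], [-0.3, -3.7, -11.2], [-0.1, -1.3, -11.7]]
[[0.4, 4.9, 12.2], [0.6, 7.6, 10.7], [0.8, 10.0, 8.6], [1.0, 11.7, 6.0], [1.1, 12.8, 3.0], [1.1, 13.1, -0.1], [1.1, 12.7, -3.3], [1.0, 11.6, -6.2], [0.8, 9.8, -8.8], [0.6, 7.4, -10.9], [0.4, 4.6, -12.3], [0.1, 1.6, -13.1]]
```

>>> jog_arm:
  moves:
    - [0, 0, 0, -0.6, -7.3, 9.2, 8]
    - [0, 0, 0, -0.8, -9.1, 7.4, 8]
    - [0, 0, 0, -0.9, -10.5, 5.3, 8]
    - [0, 0, 0, -1, -11.4, 2.9, 8]
    - [0, 0, 0, -1, -11.7, 0.4, 8]
    - [0, 0, 0, -1, -11.5, -2.1, 8]
    - [0, 0, 0, 0, 0, 0, 8]

```text
time: 12.72
tool_pos: [0.5927, 0.0804, 0.2444]
ee_rot: [3.138, -0.004, 1.485]
wrist_force: [0.1, 2.6, 5.8]
width: 0.012
```

```bash
python3 snap.py j 230 180 460 330 230 120 370 230
```

```text
top 3.4347826086956523
side 5.363636363636363
12.825 [0.5927 0.0804 0.2444] [ 3.139 -0.004  1.486] [-0.1  2.3  5.8] 0.011999454279495966
```

View pics/side_j.png

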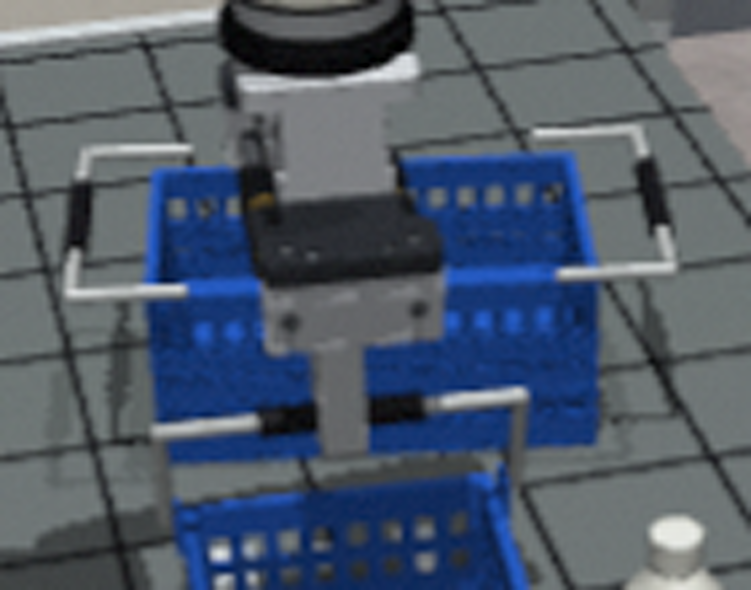

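Going well: the bail is past upright and the forces are small, so I'll finish the arc.

>>> jog_arm:
  moves:
    - [0, 0, 0, -0.9, -10.8, -4.5, 8]
    - [0, 0, 0, -0.8, -9.6, -6.7, 8]
    - [0, 0, 0, -0.7, -8, -8.6, 8]
    - [0, 0, 0, -0.5, -6, -10.1, 8]
    - [0, 0, 0, -0.3, -3.7, -11.2, 8]
    - [0, 0, 0, -0.1, -1.3, -10, 8]
    - [0, 0, 0, 0, 0, -2, 8]
    - [0, 0, 0, 0, 0, 0, 8]

```text
time: 13.82
tool_pos: [0.5893, 0.04, 0.1895]
ee_rot: [3.14, -0.0, 1.485]
wrist_force: [1.0, 0.6, 4.3]
width: 0.0121
```

```bash
python3 snap.py k 230 180 460 330 200 180 400 400
```

```text
top 3.4347826086956523
side 2.6818181818181817
13.925 [0.5894 0.04   0.1895] [ 3.14  -0.     1.485] [0.6 0.9 4.8] 0.012233148355577393
```

View pics/side_k.png

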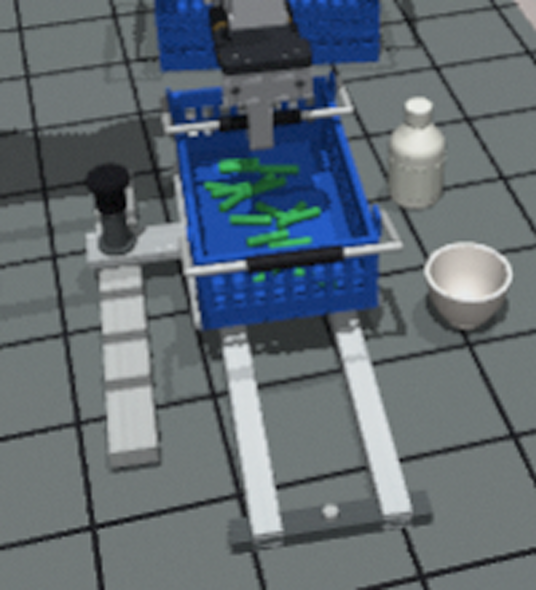

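>>> jog_arm:
  moves:
    - [0, 0, 0, 0, 0, -2, 8]
    - [0, 0, 0, 0, 0, -1, 8]
    - [0, 0, 0, 0, 0, 0, 8]

```text
time: 14.3
tool_pos: [0.5893, 0.0399, 0.1863]
ee_rot: [3.14, 0.0, 1.485]
wrist_force: [0.5, 0.3, 5.1]
width: 0.012
```

>>> jog_arm:
  moves:
    - [0, 0, 0, 0, 0, -2, 8]
    - [0, 0, 0, 0, 0, -1, 8]
    - [0, 0, 0, 0, 0, 0, 8]

```text
time: 14.68
tool_pos: [0.5893, 0.0398, 0.1836]
ee_rot: [3.14, 0.0, 1.485]
wrist_force: [0.1, -0.9, 6.0]
width: 0.0122
```

```bash
python3 snap.py l 230 180 460 330 200 180 400 400
```

```text
top 3.4347826086956523
side 2.6818181818181817
14.775 [0.5893 0.0399 0.1836] [3.14  0.    1.485] [-0.   0.6  6.8] 0.01217488321640941
```

View pics/side_l.png

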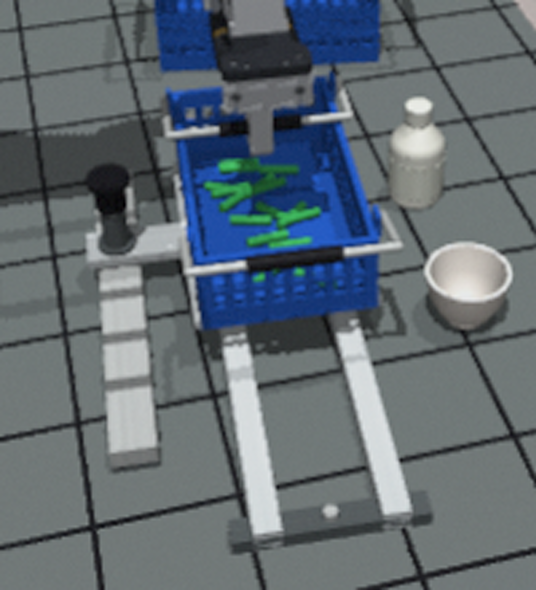

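>>> jog_arm:
  moves:
    - [0, 0, 0, 0, 0, 0, 40]
    - [0, 0, 0, 0, 0, 0, 40]
    - [0, 0, 0, 0, 0, 30, 40]
    - [0, 0, 0, 0, 0, 50, 5]
    - [0, 0, 0, -60, 0, 0, 5]
    - [0, 0, 0, -50, 0, 0, 5]
    - [0, 0, 0, 0, 0, 0, 5]

```text
time: 15.65
tool_pos: [0.4757, 0.0403, 0.2612]
ee_rot: [-3.138, 0.0, 1.485]
wrist_force: [0.6, -0.4, -0.4]
width: 0.0056
```

```bash
python3 snap.py m 260 190 380 290 230 180 350 300
```

```text
top 5.9
side 4.916666666666667
15.75 [0.4788 0.0401 0.2623] [-3.141  0.     1.485] [-0.7 -0.2  0.5] 0.005029375499933472
```

View pics/side_m.png

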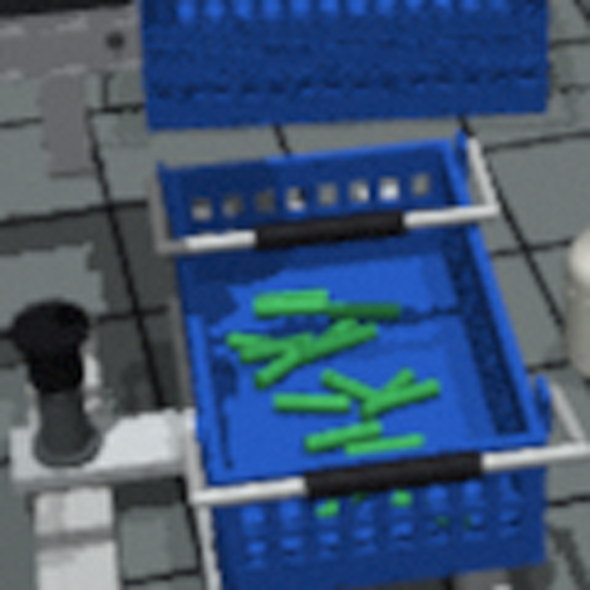

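View pics/top_m.png

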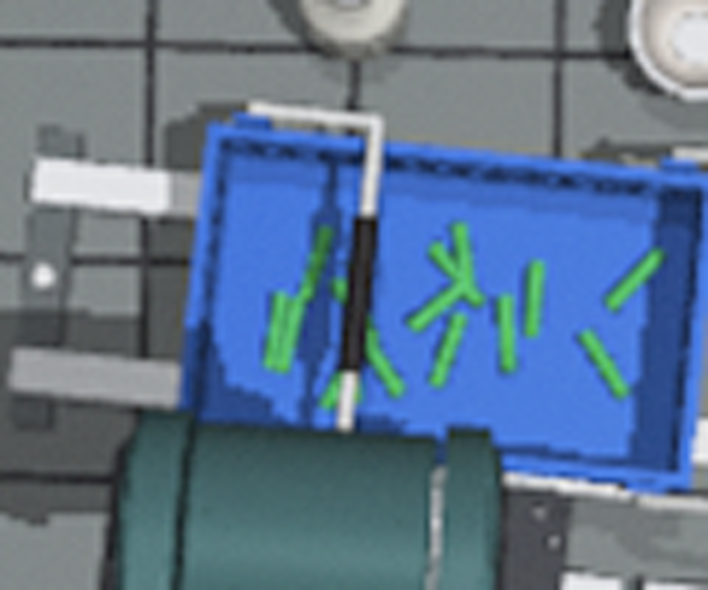

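```bash
python3 - <<'E'
from fit import *
p=[.5834,-.0489,-.0836,0,.2561]
for a in(2.7,2.9,3.0,3.14,3.25):
    p[3]=a;P=pts(p,.0495)
    print(a,[((proj("side",P[k])[0]-[230,180])*4.917).round(0) for k in("Lwn","Ln","Lf","Lwf","Rn","Rf")],[((proj("top",P[k])[0]-[260,190])*5.9).round(0) for k in("Ln","Lf")])
E
```

```text
2.7 [array([151., 194.]), array([244., 184.]), array([396., 167.]), array([486., 158.]), array([298., 480.]), array([473., 458.])] [array([334., 363.]), array([352., 204.])]
2.9 [array([154., 217.]), array([246., 207.]), array([397., 190.]), array([487., 181.]), array([298., 480.]), array([473., 458.])] [array([343., 366.]), array([361., 207.])]
3.0 [array([155., 228.]), array([247., 218.]), array([398., 201.]), array([487., 192.]), array([298., 480.]), array([473., 458.])] [array([346., 367.]), array([364., 209.])]
3.14 [array([156., 242.]), array([248., 232.]), array([399., 216.]), array([488., 206.]), array([298., 480.]), array([473., 458.])] [array([348., 368.]), array([365., 211.])]
3.25 [array([157., 252.]), array([249., 242.]), array([399., 226.]), array([488., 216.]), array([298., 480.]), array([473., 458.])] [array([348., 368.]), array([365., 212.])]
```

>>> jog_arm:
  moves:
    - [0, 0, 0, 24, -47, 0, 20]
    - [0, 0, 0, 24, -47, 0, 36]
    - [0, 0, 0, 24, -47, 0, 36]
    - [0, 0, 0, 24, -46, 0, 36]
    - [0, 0, 0, 0, 0, -20, 36]
    - [0, 0, 0, 0, 0, 0, 36]
    - [0, 0, 0, 0, 0, 0, 36]

```text
time: 16.62
tool_pos: [0.5756, -0.1467, 0.2427]
ee_rot: [-3.142, -0.0, 1.486]
wrist_force: [-0.0, 0.3, -0.3]
width: 0.0359
```

```bash
python3 snap.py n 230 180 460 330 230 180 370 310
```

```text
top 3.4347826086956523
side 4.538461538461538
16.725 [ 0.5755 -0.1464  0.2437] [3.14  0.    1.486] [-0.3  0.2  0. ] 0.036085707288442265
```

View pics/side_n.png

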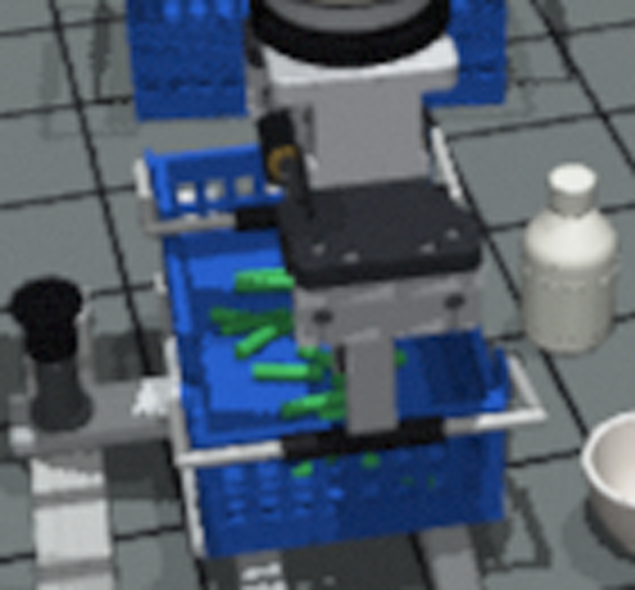

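>>> jog_arm:
  moves:
    - [0, 0, 0, 0, 0, -20, 36]
    - [0, 0, 0, 0, 0, -20, 36]
    - [0, 0, 0, 0, 0, 0, 36]
    - [0, 0, 0, 0, 0, 0, 15]
    - [0, 0, 0, 0, 0, 0, 8]
    - [0, 0, 0, 0, 0, 0, 8]
    - [0, 0, 0, 0, 0, 0, 8]

```text
time: 17.6
tool_pos: [0.5755, -0.1472, 0.2038]
ee_rot: [3.139, 0.001, 1.485]
wrist_force: [0.4, -1.4, 1.9]
width: 0.0123
```

```bash
python3 snap.py o 230 180 460 330 230 180 370 310
```

```text
top 3.4347826086956523
side 4.538461538461538
17.7 [ 0.5754 -0.1473  0.2036] [3.140e+00 1.000e-03 1.485e+00] [ 0.6 -1.5  2.3] 0.011801703900521869
```

View pics/side_o.png

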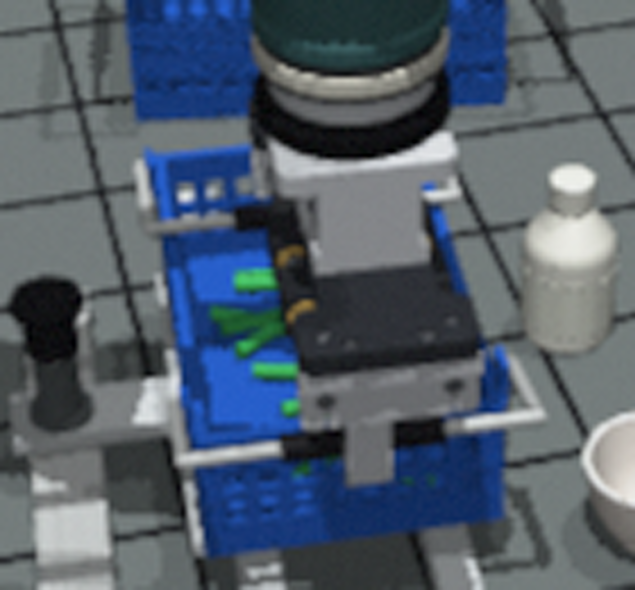

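Gripped at 12 mm. Now the arc for the right bail.

>>> jog_arm:
  moves:
    - [0, 0, 0, 0.4, 4.9, 12.2, 8]
    - [0, 0, 0, 0.6, 7.6, 10.7, 8]
    - [0, 0, 0, 0.8, 10, 8.6, 8]
    - [0, 0, 0, 1, 11.7, 6, 8]
    - [0, 0, 0, 1.1, 12.8, 3, 8]
    - [0, 0, 0, 1.1, 13.1, -0.1, 8]
    - [0, 0, 0, 0, 0, 0, 8]

```text
time: 18.58
tool_pos: [0.5807, -0.0881, 0.2474]
ee_rot: [3.136, 0.005, 1.484]
wrist_force: [-1.5, -3.8, 11.2]
width: 0.012
```

>>> jog_arm:
  moves:
    - [0, 0, 0, 1.1, 12.7, -3.3, 8]
    - [0, 0, 0, 1, 11.6, -6.2, 8]
    - [0, 0, 0, 0.8, 9.8, -8.8, 8]
    - [0, 0, 0, 0, 0, 0, 8]

```text
time: 19.08
tool_pos: [0.5836, -0.0523, 0.226]
ee_rot: [3.138, 0.0, 1.486]
wrist_force: [2.0, 0.3, 3.4]
width: 0.0124
```

```bash
python3 snap.py p 230 180 460 330 230 180 370 310
```

```text
top 3.4347826086956523
side 4.538461538461538
19.175 [ 0.5837 -0.0524  0.226 ] [ 3.139e+00 -1.000e-03  1.485e+00] [3.6 0.6 3.7] 0.012454245440988946
```

View pics/side_p.png

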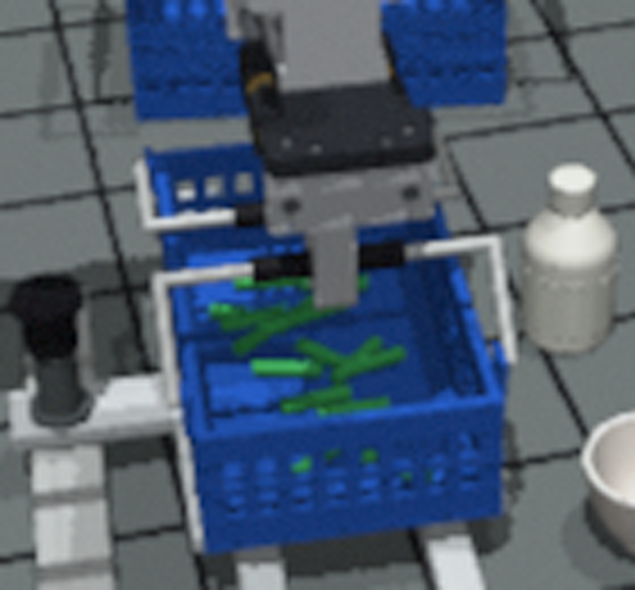

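>>> jog_arm:
  moves:
    - [0, 0, 0, 0.6, 7.4, -10.9, 8]
    - [0, 0, 0, 0.4, 4.6, -12.3, 8]
    - [0, 0, 0, 0.1, 1.6, -12, 8]
    - [0, 0, 0, 0, 0, -2, 8]
    - [0, 0, 0, 0, 0, -2, 8]
    - [0, 0, 0, 0, 0, 0, 8]

```text
time: 19.92
tool_pos: [0.5848, -0.0386, 0.1865]
ee_rot: [3.139, -0.002, 1.485]
wrist_force: [4.5, 2.7, 3.7]
width: 0.0119
```

>>> jog_arm:
  moves:
    - [0, 0, 0, 0, 0, -2, 8]
    - [0, 0, 0, 0, 0, 0, 40]
    - [0, 0, 0, 0, 0, 0, 40]
    - [0, 0, 0, 0, 0, 30, 40]
    - [0, 0, 0, 0, 0, 28, 40]
    - [0, 0, 0, 0, 0, 0, 0]
    - [0, 0, 0, 0, 0, 0, 0]
    - [0, 0, 0, 0, 0, 0, 0]

```text
time: 20.92
tool_pos: [0.5832, -0.039, 0.2394]
ee_rot: [-3.138, -0.0, 1.485]
wrist_force: [-0.1, 0.7, -0.6]
width: 0.0133
```

```bash
python3 snap.py q 230 180 460 330 230 180 370 310
```

```text
top 3.4347826086956523
side 4.538461538461538
21.025 [ 0.5835 -0.039   0.24  ] [-3.139 -0.     1.485] [ 0.2 -0.4  0.4] 0.005303629877169666
```

View pics/side_q.png

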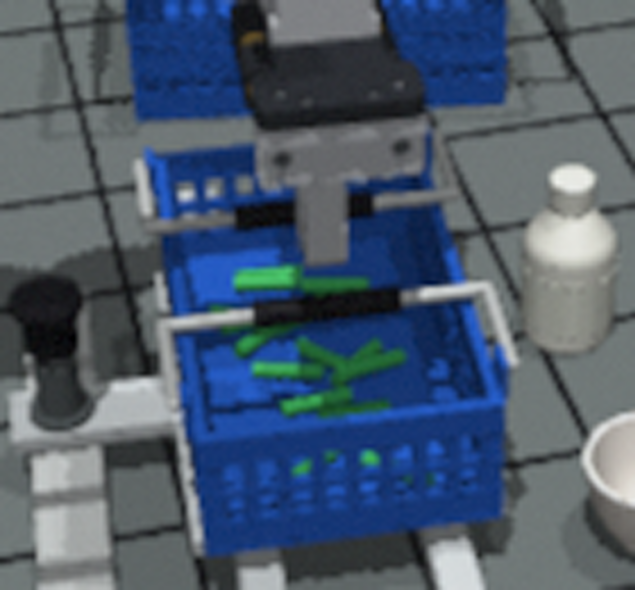

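>>> jog_arm:
  moves:
    - [0, 0, 0, 0, 0, -15, 0]
    - [0, 0, 0, 0, 0, -8, 0]
    - [0, 0, 0, 0, 0, -2, 0]
    - [0, 0, 0, 0, 0, -1, 0]
    - [0, 0, 0, 0, 0, 0, 0]

```text
time: 21.65
tool_pos: [0.5841, -0.0391, 0.2158]
ee_rot: [3.141, -0.0, 1.485]
wrist_force: [-0.6, 0.4, 0.0]
width: 0.0006
```

>>> jog_arm:
  moves:
    - [0, 0, 0, 0, 0, -1, 0]
    - [0, 0, 0, 0, 0, -1, 0]
    - [0, 0, 0, 0, 0, -1, 0]
    - [0, 0, 0, 0, 0, 0, 0]

```text
time: 22.15
tool_pos: [0.5842, -0.0391, 0.2147]
ee_rot: [3.139, 0.0, 1.485]
wrist_force: [-1.9, 1.1, 6.7]
width: 0.0002
```

>>> jog_arm:
  moves:
    - [0, 0, 0, 0, 0, 30, 0]
    - [0, 0, 0, 3.3, 40, 0, 0]
    - [0, 0, 0, 3.3, 40, 0, 0]
    - [0, 0, 0, 0, 0, 0, 0]
    - [0, 0, 0, 0, 0, -20, 0]
    - [0, 0, 0, 0, 0, -7, 0]
    - [0, 0, 0, 0, 0, 0, 0]

```text
time: 23.02
tool_pos: [0.5906, 0.0401, 0.2157]
ee_rot: [-3.142, 0.0, 1.484]
wrist_force: [-0.3, 0.5, 0.0]
width: 0.0006
```

>>> jog_arm:
  moves:
    - [0, 0, 0, 0, 0, -1, 0]
    - [0, 0, 0, 0, 0, -1, 0]
    - [0, 0, 0, 0, 0, -1, 0]
    - [0, 0, 0, 0, 0, 0, 0]

```text
time: 23.52
tool_pos: [0.5908, 0.0404, 0.2147]
ee_rot: [3.14, 0.001, 1.485]
wrist_force: [-2.7, -1.2, 7.7]
width: 0.0006
```

Both bars meet a hard stop with the tool at 0.2147 m. That puts the top of the bar at 117.7 mm, against 117.5 expected, so both are flat. I'll retreat and take a last look.

>>> jog_arm:
  moves:
    - [0, 0, 0, 0, 0, 40, 0]
    - [0, 0, 0, 0, 0, 50, 0]
    - [0, 0, 0, -50, 30, 10, 30]
    - [0, 0, 0, -50, 35, 0, 30]
    - [0, 0, 0, -50, 35, 0, 30]
    - [0, 0, 0, -40, 35, 0, 30]
    - [0, 0, 0, 0, 0, 0, 30]
    - [0, 0, 0, 0, 0, 0, 30]

```text
time: 24.52
tool_pos: [0.4009, 0.1758, 0.3126]
ee_rot: [3.141, 0.0, 1.485]
wrist_force: [0.2, 0.3, -0.2]
width: 0.03
```

```bash
python3 snap.py r 230 160 460 330 200 130 380 290;python3 snap.py full 0 0 640 480 0 0 640 480
```

```text
top 3.4347826086956523
side 3.6875
24.625 [0.4015 0.1753 0.3124] [-3.141  0.     1.484] [ 0.3 -0.1  0.1] 0.029951442570929084
top 1.2291666666666667
side 1.2291666666666667
24.725 [0.4015 0.1752 0.3123] [-3.141  0.     1.483] [ 0.3  0.7 -0.2] 0.029803393470751033
```

View pics/side_r.png

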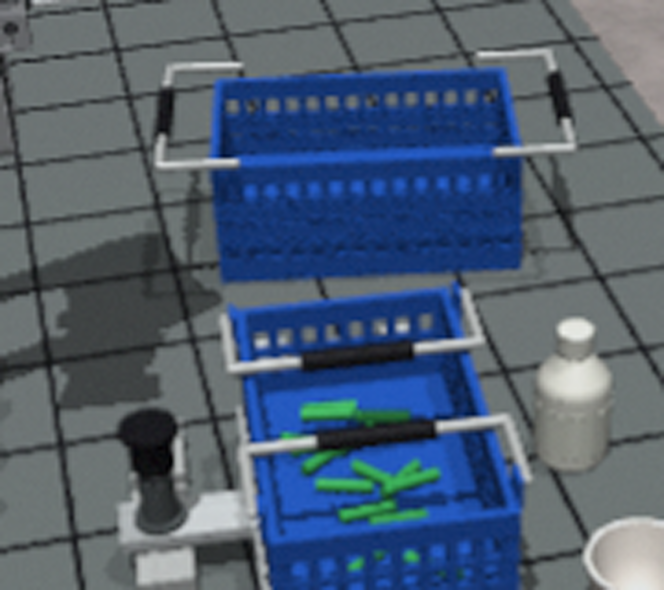

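View pics/top_full.png

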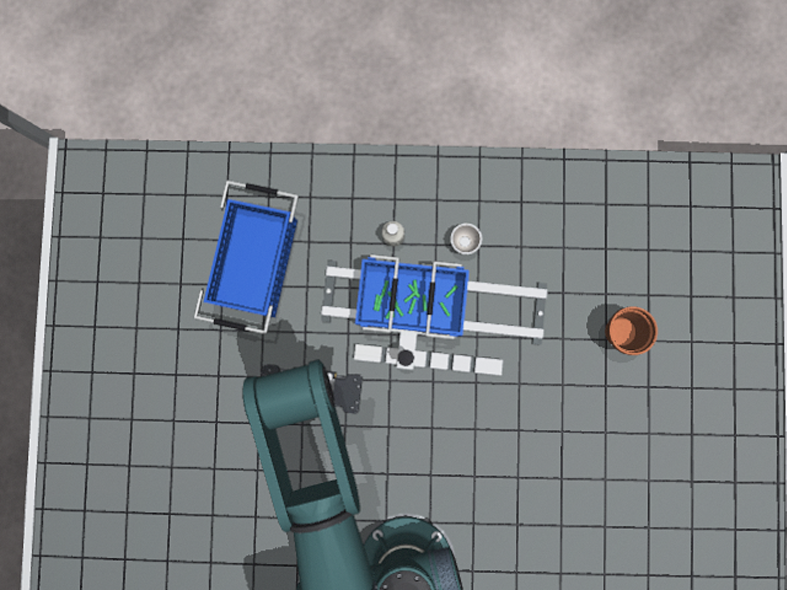

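View pics/top_r.png

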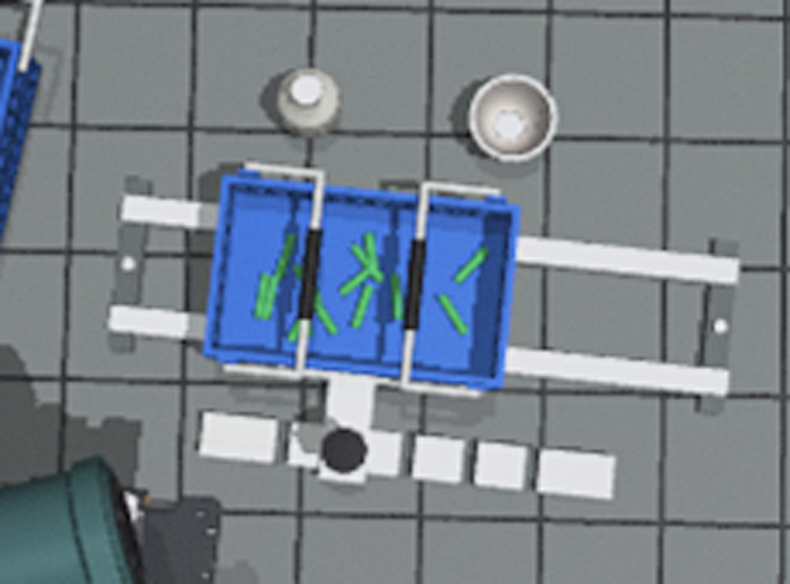

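```bash
python3 -c "
from bench import *
print(close_job())"
```

```text
the job is handed in; nothing more can be done
None
```

The crate is one notch (+50 mm) nearer the stack of empty crates, with the index knob back down in its slot. Both bail arms lie flat across the crate's top. I let go of everything, moved the arm clear and handed the job in at about 25 s.

- **Knob grip:** the jaws closed on the 36 mm cap (34.8 mm reading) both times I tried for the narrower grip below it, so I pulled the knob by its cap. The knob rose about 18 mm of its 20 mm travel. That is past the 14 mm needed to clear the bar, but not up against its end stop.
- **Slide:** the carriage moved freely, with about 3 to 5 N sideways at the wrist. The camera fit put the travel at 48.7 mm; with the pin's 1.5 mm play either way, that fits the 50 mm notch.
- **Knob home:** in the last side picture the cap is at its home height to within about 1.5 pixels. A knob resting on top of the bar would show about 5 pixels higher.
- **Bails:** I pressed each bar from above with closed fingers. Both met a firm stop at 6.7 to 7.7 N, with the bar's top at 117.7 mm against 117.5 mm expected.
- **Surroundings:** by eye, the pot, bottle, bowl and stack look unmoved. I did not measure their positions. The highest wrist reading I saw was about 12 N.

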